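# Lock the spindle of a wood lathe with its pull-and-turn index pin

### The arm

A 7-joint arm with a two-finger parallel gripper is mounted at the origin on the work surface. World frame = base frame: x ahead of the robot, y to its left, z up, the work surface at z = 0. Lengths are in mm, angles in rad, forces in N, time in s.
With the tool pointing down it reaches from about 400 to 850 mm from the base axis. Payload 4.5 kg.
Tool frame: the origin (TCP) lies midway between the tips of the shut fingers; the grasp point (between the pads) lies 19 mm behind it (env.grip_point_offset is the distance from the TCP to the grasp point, in mm); z points along the fingers, y is the line along which they close (so a half turn about z gives the same grasp; the last joint's range is limited). The gripper opens to 88 mm and grips with 3 to 60 N. Pads are 18 mm wide; open, the fingers measure 123 mm over their backs; the gripper's body (75 mm by 187 mm) begins 45 mm behind the grasp point.
Start: joints at [-1.194, 0.689, -0.195, 1.565, 0.157, 0.902, -0.215], TCP at [210.06, 588.667, 238.743] pointing down, gripper open.
Joint ranges: [-3.01, 3.01], [-0.46, 2.08], [-1.47, 1.51], [0.13, 2.56], [-1, 4.14], [0.04, 2.09], [-2.66, 2.66]. Speed limits (rad/s): [2.57, 2.57, 3.14, 3.14, 3.14, 3.14, 3.14].

### API

Orientations are given as a unit quaternion [x, y, z, w].
In Python, from workcell import sense, viewer, ticket, env gives the robot as it stands.
- The arm moves only by the tool apply_moves, never from a script. Its argument "deltas" is a list of rows, each an object with "delta_rot": the turn, a rotation vector about the tool's x, y, z in units of 0.12 rad (1.0 is 0.12 rad), a list of three; "xyz": the shift along the tool's x, y, z in units of 0.03 m (1.0 is 0.03 m), a list of three; "hand": the gripper's target within -1 to 1 (fully open at 1, half-way at 0, shut at -1). In form: [{"delta_rot": [wx, wy, wz], "xyz": [tx, ty, tz], "hand": hand}, ...]. A call has 1 to 12 rows; each row shifts and turns the commanded pose from where the row before left it, along the tool's axes as they then stand; what a row does not reach is not made up. A row lasts 1/12 s, in which the tool goes at most 41.7 mm and 7.16 degrees, less where a joint would pass 70% of its speed; a pose out of reach is approached as far as the arm can. A call with a number of a shift or a turn outside -1 to 1 is refused whole. A call with a gripper value outside its range is refused whole. The fingers move at their own pace and stop on an object; "force" is the grip in N (left out, the last holds). Time passes only in rows, so rows that do not move let the fingers close. It gives the time, the measured TCP pose, the force, the opening and the grip force at its end, in the units of the state.
- sense(): the state, without advancing time (a new reading comes with each control period).
- viewer.get_image(name): name is "side" or "top"; returns a dict with "frame" (480x640x3 uint8, blue, green, red), "camera_matrix" (3x3 intrinsics, pixels), "extrinsics" (4x4, takes a point from world to camera coordinates). Camera axes: x right, y down, z forward; pixel columns grow to the right and rows downward; lengths in mm; the calibration is good to about 2 mm. A picture is of the moment at which its call begins. There is no depth.
- ticket.job_done(): hands the job in; it is judged then, once.
The state is a dict: "time_s": time; "joints": joint angles; "qvel": joint speeds; "joint_efforts": joint torques, N m; "tcp_pos": TCP position; "eef_rot": TCP orientation; "wrist_force": force on the tool from outside, world axes, zero at the start; "moment": the same for the moment, N m; "grip_width": finger opening in mm; "grip_force": force on a finger pad.
Only numpy, scipy, OpenCV 4.12 (cv2) and the standard library are available. Lean on these libraries where they do the work, as an engineer would, in place of code of your own. Each camera call takes 0.05 s, during which the arm holds its last target. There are 200 camera calls.

### The job

Lock the lathe's spindle so the chuck can be unscrewed: pull the black T-handle of the spindle lock out of its parking notch, turn it until its bar lines up with the red dots, and let its spring take it into the deep slot. Then ease the handwheel slowly round until the lock pin drops fully home in a hole of the index ring, stop there without forcing the wheel against the pin, and let go. Keep off the finished bowl and leave the things on the bench where they are.

Things in the scene. Friction and masses are not known exactly. Their poses are not given: they have to be found in the camera images.
- lathe: Green wood lathe, fixed, 660 mm long. Origin on the bench below the spindle, mid headstock; x away from the operator, y along the spindle to the handwheel, z up. Spindle axis along y, 165 mm up. Headstock y -90 to 90 mm, round top of radius 72 about that axis. Bed 110 wide, y -445 to 100. Tool rest (130 mm bar) at x -90, y -215, z 170; tailstock at y -365.
- lock_pull (a joint): How far the lock plunger is drawn out along its axis, m. 0 = pin home in an index hole; about 0.008 = in the deep slot, pin riding on the index ring between holes; 0.012 = parked in the 5 mm deep notch, as at the start; 0.017 = cross pin on the bush's crown, clear of the notch; 0.022 = end stop. A spring pulls it in: 7.5 N at 0, 10.7 N at 0.012, 13 N at 0.022.
- lock_turn (a joint): Turn of the T-handle on the plunger's axis, rad, counter-clockwise seen from outside looking at it. About 0 = bar in line with the white dots (parking notch), 1.222 (70 degrees) = in line with the red dots (deep slot). Play in notch and slot about 3 degrees either way. It leaves the notch only when drawn out past 0.017; it stays where it is left. Range -0.3 to 1.55.
- lock_bar (a point): Centre of the lock's black T-handle bar: 66 mm long, 16 thick, 20 high, white line on top. Site z = plunger axis, outward: it leans 28 degrees from vertical towards the operator (lathe -x) and meets the spindle axis. Site y along the bar, x across its thickness; bar parallel to the spindle at lock_turn 0. Centre 33 mm off the steel bush (47 mm across) when parked, 21 mm when home.
- spindle (a joint): Angle of spindle, handwheel, chuck and bowl, rad; 0 = crank grip straight above the axis, positive = grip moving to lathe +x. Drag about 3 N at the grip; it stays where it is left. The ring inside has eight index holes 45 degrees apart; where they stand relative to the crank is not marked. The round-nosed pin centres itself as it drops; once home the spindle has about 2 degrees of play either way.
- crank_grip (a point): Middle of the black crank grip on the handwheel: a revolving round handle 18 mm in diameter and 55 mm long, lying along lathe y and pointing away from the headstock, 54 mm from the spindle axis. The aluminium handwheel (140 mm across, 18 mm thick) starts 24 mm from this point towards the headstock.
- wheel_axis (a point): Fixed point on the spindle axis, level (along lathe y) with the middle of the crank grip: the crank grip's middle travels round it in the lathe's x-z plane, at radius 54 mm.
- index_pin: Steel pin of the spindle lock, 9 mm thick, round-nosed, on the plunger inside the headstock. Its axes are those of the plunger.
- index_ring: Steel ring on the spindle inside the headstock (44 mm radius) with eight radial holes about 11.4 mm wide. Origin on the spindle axis in the middle of the headstock.
- bowl: Finished wooden bowl on the chuck, 140 mm across and 66 mm deep, from lathe y -146 to -212 mm; its frame's origin is on the spindle axis in the middle of the headstock. Not to be touched.
- wax: Jar of wax, 64 mm across, 55 mm high, on the bench before the headstock. Origin at the centre of its underside. Leave alone.
- brush: Dust brush, 190 mm long, lying on the bench before the lathe. Origin under its middle, x along it. Leave alone.
- chuck_key: T-shaped steel chuck key, 84 mm long, 112 mm over the cross bar, lying on the bench before the bed. Origin on the bench under the cross bar. Leave alone.
- gouge: Bowl gouge, 285 mm long, dark wooden handle, lying on the bench before the bed. Origin under its ferrule, x towards the steel tip. Leave alone.
- skew: Skew chisel, 255 mm long, light wooden handle, lying on the bench beyond the handwheel. Origin under its ferrule, x towards the steel tip. Leave alone.
- mallet: Round carver's mallet, 225 mm long, head 84 mm across, lying on its side to the left. Origin on the bench under the middle, x towards the head. Leave alone.
- blank: Round of wood with bark, 130 mm across, 50 mm thick, lying flat to the left. Origin at the centre of its underside. Leave alone.

How it is judged (in metres and radians):
On the way, in this order (a step that is already met when the one before it is completed fails the run):
1. the T-handle is drawn out clear of its parking notch (more than 16.5 mm) (value of joint lock_pull above 0.0165 m), for 0.1 s.
2. it is turned to the red dots and has sunk into the deep slot, its pin riding on the index ring (value of joint lock_turn between 1.1 and 1.34 rad and value of joint lock_pull below 0.0115 m), for 0.2 s.
At the end, for the whole second after the job is handed in: The lock pin is fully home in an index hole (plunger within 2.5 mm of home), the T-handle's bar is in line with the red dots within 7 degrees (lock_turn 1.10 to 1.34), and the spindle stands still (value of joint lock_pull below 0.0025 m and value of joint lock_turn between 1.1 and 1.34 rad and velocity of joint spindle between -0.05 and 0.05 rad/s); the robot touches nothing.
It fails at once if the wheel is forced against the pin: more than 45 N between lock pin and index ring (contact force between index_pin and index_ring above 45 N).
It fails at once if the spindle is spun faster than 2.5 rad/s (velocity of joint spindle above 2.5 rad/s or velocity of joint spindle below -2.5 rad/s).
It fails at once if the finished bowl is touched (contact force between any of the fingers, the arm and bowl above 0.5 N).
It fails at once if a thing on the bench is moved more than 30 mm (distance of any of wax, brush, chuck_key, gouge, skew, mallet, blank from where it was at the start of the episode above 0.03 m).
It also fails if it takes over 48 s, if anything falls off the work surface, if the arm or the gripper's body presses on something with over 40 N, if the wrist force passes 120 N, or if a joint passes its speed limit or range.

## Working session

There is one attempt and no reset: what is moved stays moved. The work goes in short steps, Python scripts to look and compute and a tool call to move; the robot and the scene stay as the last step left them, time stands still between calls to the robot, and variables do not carry over. Pictures are saved under pics/ and viewed, at most 10 in all, crops included, and the job is handed in when it is done.

Besides the shell and the picture viewer there is one more tool, called after "Call:" as a command line: name --argument value ..., lists and objects as JSON in quotes. apply_moves: Moves the arm, as the interface text tells. Shifts and turns lie within -1 to 1; 1 stands for 0.03 m of shift or 0.12 rad of turn. Its arguments: {"type":"object","properties":{"deltas":{"type":"array"},"force":{"type":"number"}},"required":["deltas"]}

```bash
mkdir -p pics; python3 - <<'E'
from workcell import sense, viewer, env
import cv2,numpy as np
print(sense()); print([a for a in dir(env) if a[0]!='_'])
for n in("side","top"):
    r=viewer.get_image(n); cv2.imwrite(f"pics/{n}0.png",r["frame"]); np.savez(f"{n}.npz",K=r["camera_matrix"],E=r["extrinsics"]); print(n,r["camera_matrix"],r["extrinsics"])
E
```

```text
{'time_s': 0.0, 'joints': array([-1.19418964,  0.68997476, -0.19450602,  1.56632022,  0.15730622,
        0.90250116, -0.21508085]), 'qvel': array([ 0.00050269,  0.00120871, -0.00044883,  0.00069216, -0.00043374,
        0.00171658,  0.0007374 ]), 'joint_efforts': array([-5.22423397e-05, -5.27546918e+01, -1.26714941e+00, -1.53422499e+01,
       -5.27144352e-02,  6.36097175e-03,  1.53884826e-04]), 'tcp_pos': array([209.92579773, 588.03070004, 237.92193572]), 'eef_rot': array([ 1.70516778e-01,  9.85354356e-01, -9.01997013e-04, -8.41676287e-05]), 'wrist_force': array([-0.78510372,  0.28049733,  0.20509663]), 'moment': array([0.00109198, 0.01784292, 0.01047091]), 'grip_force': 0.0, 'grip_width': 88.05873944501586}
['Unreachable', 'grip_point_offset']
side [[442.24405906   0.         316.41887355]
 [  0.         442.24405906 234.8504754 ]
 [  0.           0.           1.        ]] [[ 8.40773308e-01 -5.41345863e-01  6.70082441e-03 -4.27604493e+02]
 [-3.12744465e-01 -4.95757315e-01 -8.10194781e-01  2.71165568e+02]
 [ 4.41917576e-01  6.79094501e-01 -5.86122440e-01  1.10554124e+03]
 [ 0.00000000e+00  0.00000000e+00  0.00000000e+00  1.00000000e+00]]
top [[554.18904091   0.         327.93480334]
 [  0.         554.18904091 242.75226856]
 [  0.           0.           1.        ]] [[ 2.06719397e-02 -9.99750425e-01 -8.47107673e-03 -6.16722932e+01]
 [-9.96602941e-01 -1.99297781e-02 -7.99085848e-02  5.00918560e+02]
 [ 7.97198149e-02  1.00941654e-02 -9.96766201e-01  1.56369717e+03]
 [ 0.00000000e+00  0.00000000e+00  0.00000000e+00  1.00000000e+00]]
```

View pics/side0.png

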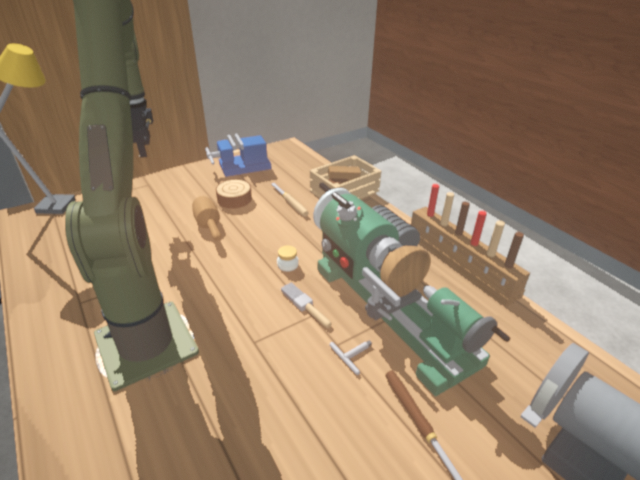

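View pics/top0.png

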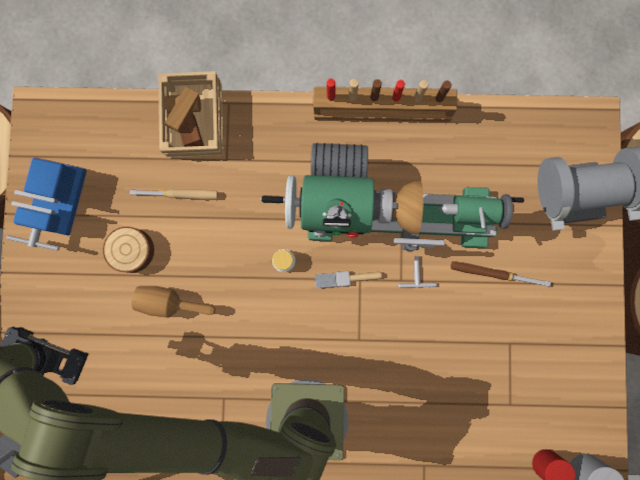

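Side view: headstock near (360,235), T-handle near (347,212), crank near (337,197). Top view: T-handle near (337,220), crank grip (273,199). Enlarging both.

```bash
python3 - <<'E'
import cv2,numpy as np
a=cv2.imread("pics/side0.png")[170:290,300:460]; b=cv2.imread("pics/top0.png")[150:270,250:410]
cv2.imwrite("pics/c_side.png",cv2.resize(a,(800,600),interpolation=cv2.INTER_CUBIC))
cv2.imwrite("pics/c_top.png",cv2.resize(b,(800,600),interpolation=cv2.INTER_CUBIC))
E
```

```text
(no output)
```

View pics/c_side.png

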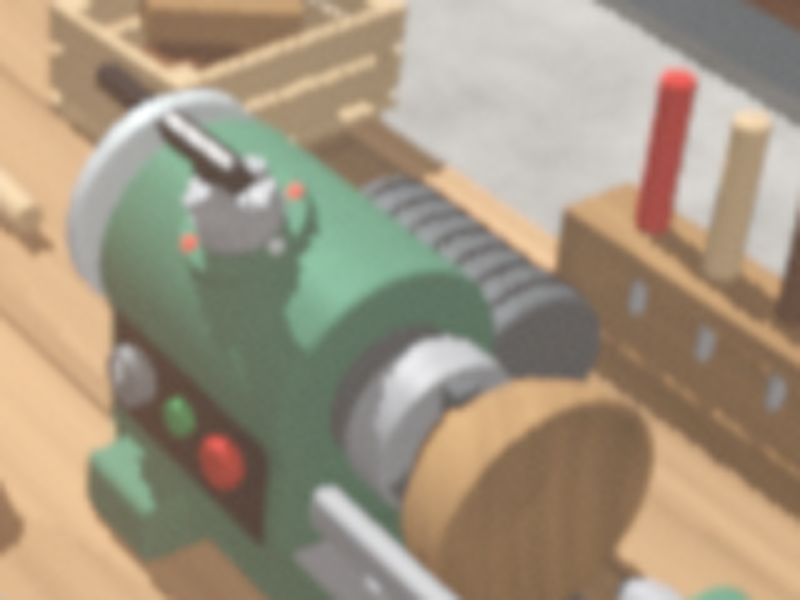

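View pics/c_top.png

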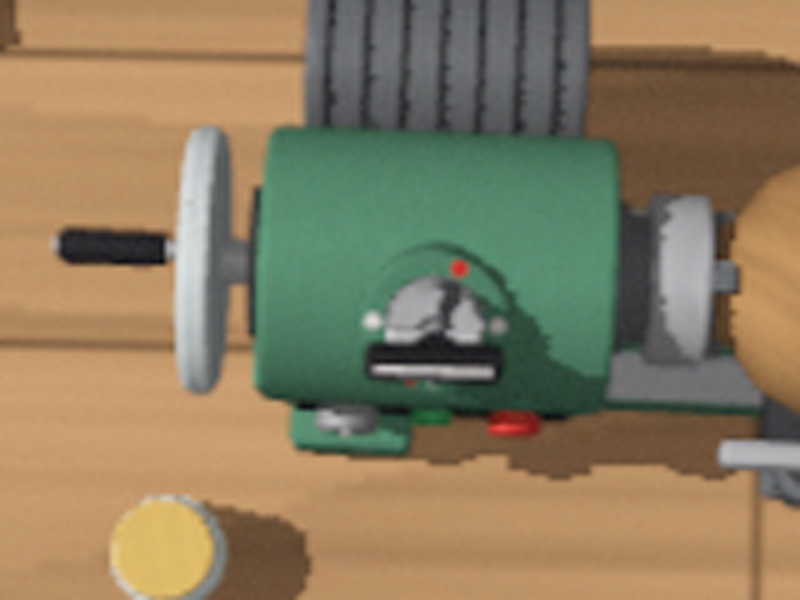

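Side crop: bar's white line from about (168,113) to (240,170), red dots at (295,191) and (190,243). Top crop: white line (372,371)–(496,375), red dots (460,268), (411,381), white dots (373,321), (498,326), grip (60..166,246), i.e. crank about straight up.

```bash
cat >h.py <<'E'
import numpy as np,cv2
C={n:np.load(n+".npz") for n in("side","top")}
O={"side":(300,170),"top":(250,150)}
def px(n,u,v): return np.array([O[n][0]+u/5-.4,O[n][1]+v/5-.4])
def proj(n,p):
    q=C[n]["E"]@np.r_[p,1]; q=C[n]["K"]@q[:3]; return q[:2]/q[2]
def tri(s,t):
    P=[C[n]["K"]@C[n]["E"][:3] for n in("side","top")]
    x=cv2.triangulatePoints(P[0],P[1],px("side",*s).reshape(2,1),px("top",*t).reshape(2,1))[:,0]
    p=x[:3]/x[3]; return p,proj("side",p)-px("side",*s)
E
cat > fit.py <<'E'
from h import *
from scipy.optimize import least_squares
print("bar",tri((203,143),(434,373)))
print("red1",tri((295,191),(460,268)));print("red2",tri((190,243),(411,381)))
print("white",tri((277,246),(498,326)))
print("gripend",tri((105,73),(57,245)))
s,c=np.sin(np.radians(28)),np.cos(np.radians(28))
a=np.array([-s,0,c]); e=np.array([c,0,s]); yy=np.array([0,1.,0])
def W(q,p): 
    cy,sy=np.cos(q[2]),np.sin(q[2]); return np.array([q[0]+cy*p[0]-sy*p[1],q[1]+sy*p[0]+cy*p[1],p[2]])
ax=np.array([0,0,165.])
def rot(t): return np.cos(t)*yy-np.sin(t)*e   # ccw about a from y
def model(q):
    X,Y,yaw,R,Rd,rd,Yc,th,L=q; f=[]
    def ob(n,u,v,p): f.append((proj(n,W(q,p))-px(n,u,v)))
    bt=ax+a*(R+10)
    ob("top",372,371,bt+yy*L);ob("top",496,375,bt-yy*L);ob("side",203,143,bt)
    for t,lst in((0,[("top",373,321,1),("top",498,326,-1),("side",277,246,-1)]),(1.222,[("top",460,268,-1),("top",411,381,1),("side",295,191,-1),("side",190,243,1)])):
        for n,u,v,k in lst: ob(n,u,v,ax+a*Rd+k*rd*rot(t))
    g=ax+54*np.array([np.sin(th),0,np.cos(th)])
    ob("top",63,244,g+yy*(Yc+27));ob("top",166,248,g+yy*(Yc-27));ob("side",105,73,g+yy*(Yc+27.5))
    ob("top",618,260,np.array([0,-90,235.]));ob("top",264,250,np.array([0,90,235.]))
    return np.array(f)
r=least_squares(lambda q:model(q).ravel(),[600,0,0,125,80,30,150,0,28],x_scale=[10,10,.1,10,10,10,10,.3,5],loss="soft_l1")
q=r.x; print(np.round(q,3)); print(np.round(model(q),2).tolist())
print("bar centre",W(q,ax+a*q[3]),"axis",W(q,ax+yy*q[6]),"grip",W(q,ax+yy*q[6]+54*np.array([np.sin(q[7]),0,np.cos(q[7])])))
E
python3 fit.py
```

```text
bar (array([526.45682224, -74.37792645, 291.02258502]), array([-1.12052132,  0.07384417]))
red1 (array([582.0858359 , -85.57249635, 249.73798805]), array([-0.26022217,  0.02154275]))
red2 (array([529.75687737, -63.123839  , 222.8252442 ]), array([-0.90555238,  0.05913634]))
white (array([ 555.92715062, -105.30075596,  235.55406032]), array([-0.4685342 ,  0.03691653]))
gripend (array([594.83758111, 116.49896319, 220.07026454]), array([-0.51598849,  0.03056846]))
[ 5.92996e+02 -7.50150e+01 -1.60000e-02  1.32967e+02  7.97630e+01
  3.14710e+01  1.63222e+02 -1.90000e-02  2.94260e+01]
[[0.24, -0.45], [0.23, -0.37], [-1.41, -0.01], [0.0, 0.21], [0.4, 0.11], [-0.61, 0.28], [0.1, 0.12], [0.38, -0.4], [-0.45, 0.23], [-0.94, 0.5], [-0.42, -0.13], [0.42, -0.18], [-0.31, 0.44], [0.49, -0.8], [-1.17, -1.36]]
bar centre [530.5804482  -73.99687842 282.40289237] axis [595.65870312  88.18514527 165.        ] grip [594.60814858  88.20228328 218.98977719]
```

```bash
cat >>h.py <<'E'
from scipy.spatial.transform import Rotation as Rn
from scipy.linalg import logm,expm
def T(R,p):
    M=np.eye(4); M[:3,:3]=R; M[:3,3]=p; return M
def cur():
    from workcell import sense
    s=sense(); return T(Rn.from_quat(s["eef_rot"]).as_matrix(),s["tcp_pos"])
def plan(target,N,start=None):
    S=cur() if start is None else start
    L=np.real(logm(np.linalg.inv(S)@target))
    rv=np.array([L[2,1],L[0,2],L[1,0]]); 
    print("row x%d: rot %s xyz %s"%(N,np.round(rv/N/.12,3),np.round(L[:3,3]/N/30,3)))
    for k in np.linspace(0,1,6): print(np.round((S@expm(L*k))[:3,3],0),end=" ")
    print()
yaw=-.016
cz=Rn.from_euler("z",yaw).as_matrix()
s28,c28=np.sin(np.radians(28)),np.cos(np.radians(28))
a=cz@[-s28,0,c28]; e=cz@[c28,0,s28]; yy=cz@[0,1.,0]
def Rt(t):  # tool orientation with bar at lock_turn t
    ty=Rn.from_rotvec(a*t).apply(e); return np.c_[np.cross(ty,-a),ty,-a]
bar=np.array([530.6,-74,282.4])
E
python3 - <<'E'
from h import *
H=T(Rt(0),bar-14*a+90*a)
print(H[:3]); plan(H,36)
E
```

```text
[[ 1.59993173e-02  8.82834578e-01  4.69411472e-01  4.94924728e+02]
 [ 9.99872003e-01 -1.41265587e-02 -7.51122452e-03 -7.34291469e+01]
 [ 8.67361738e-19  4.69471563e-01 -8.82947593e-01  3.49504017e+02]]
row x36: rot [-0.098 -0.07   0.282] xyz [-0.707 -0.122 -0.099]
[210. 588. 238.] [333. 496. 262.] [428. 375. 290.] [489. 234. 316.] [511.  81. 337.] [495. -73. 350.]
```

Call:
apply_moves --deltas '[{"delta_rot": [-0.098,-0.07,0.282],"xyz": [-0.707,-0.122,-0.099],"hand": 1},{"delta_rot": [-0.098,-0.07,0.282],"xyz": [-0.707,-0.122,-0.099],"hand": 1},{"delta_rot": [-0.098,-0.07,0.282],"xyz": [-0.707,-0.122,-0.099],"hand": 1},{"delta_rot": [-0.098,-0.07,0.282],"xyz": [-0.707,-0.122,-0.099],"hand": 1},{"delta_rot": [-0.098,-0.07,0.282],"xyz": [-0.707,-0.122,-0.099],"hand": 1},{"delta_rot": [-0.098,-0.07,0.282],"xyz": [-0.707,-0.122,-0.099],"hand": 1},{"delta_rot": [-0.098,-0.07,0.282],"xyz": [-0.707,-0.122,-0.099],"hand": 1},{"delta_rot": [-0.098,-0.07,0.282],"xyz": [-0.707,-0.122,-0.099],"hand": 1},{"delta_rot": [-0.098,-0.07,0.282],"xyz": [-0.707,-0.122,-0.099],"hand": 1},{"delta_rot": [-0.098,-0.07,0.282],"xyz": [-0.707,-0.122,-0.099],"hand": 1},{"delta_rot": [-0.098,-0.07,0.282],"xyz": [-0.707,-0.122,-0.099],"hand": 1},{"delta_rot": [-0.098,-0.07,0.282],"xyz": [-0.707,-0.122,-0.099],"hand": 1}]'

```text
time_s: 1.1
tcp_pos: [404.7, 420.3, 281.0]
eef_rot: [0.366, 0.926, 0.061, 0.062]
wrist_force: [-0.6, -0.3, 0.1]
grip_width: 88.1
grip_force: 0.0
```

Call:
apply_moves --deltas '[{"delta_rot": [-0.098,-0.07,0.282],"xyz": [-0.707,-0.122,-0.099],"hand": 1},{"delta_rot": [-0.098,-0.07,0.282],"xyz": [-0.707,-0.122,-0.099],"hand": 1},{"delta_rot": [-0.098,-0.07,0.282],"xyz": [-0.707,-0.122,-0.099],"hand": 1},{"delta_rot": [-0.098,-0.07,0.282],"xyz": [-0.707,-0.122,-0.099],"hand": 1},{"delta_rot": [-0.098,-0.07,0.282],"xyz": [-0.707,-0.122,-0.099],"hand": 1},{"delta_rot": [-0.098,-0.07,0.282],"xyz": [-0.707,-0.122,-0.099],"hand": 1},{"delta_rot": [-0.098,-0.07,0.282],"xyz": [-0.707,-0.122,-0.099],"hand": 1},{"delta_rot": [-0.098,-0.07,0.282],"xyz": [-0.707,-0.122,-0.099],"hand": 1},{"delta_rot": [-0.098,-0.07,0.282],"xyz": [-0.707,-0.122,-0.099],"hand": 1},{"delta_rot": [-0.098,-0.07,0.282],"xyz": [-0.707,-0.122,-0.099],"hand": 1},{"delta_rot": [-0.098,-0.07,0.282],"xyz": [-0.707,-0.122,-0.099],"hand": 1},{"delta_rot": [-0.098,-0.07,0.282],"xyz": [-0.707,-0.122,-0.099],"hand": 1}]'

```text
time_s: 2.1
tcp_pos: [508.6, 187.5, 324.4]
eef_rot: [0.543, 0.823, 0.118, 0.12]
wrist_force: [-0.3, -0.7, 0.4]
grip_width: 87.7
grip_force: 0.0
```

```bash
python3 - <<'E'
from h import *
H=T(Rt(0),bar-14*a+90*a)
plan(H,12)
E
```

```text
row x12: rot [-0.097 -0.07   0.279] xyz [-0.713 -0.142 -0.108]
[509. 187. 324.] [515. 135. 332.] [516.  83. 338.] [513.  30. 343.] [506. -22. 347.] [495. -73. 350.]
```

Call:
apply_moves --deltas '[{"delta_rot": [-0.097,-0.07,0.28],"xyz": [-0.713,-0.14,-0.108],"hand": 1},{"delta_rot": [-0.097,-0.07,0.28],"xyz": [-0.713,-0.14,-0.108],"hand": 1},{"delta_rot": [-0.097,-0.07,0.28],"xyz": [-0.713,-0.14,-0.108],"hand": 1},{"delta_rot": [-0.097,-0.07,0.28],"xyz": [-0.713,-0.14,-0.108],"hand": 1},{"delta_rot": [-0.097,-0.07,0.28],"xyz": [-0.713,-0.14,-0.108],"hand": 1},{"delta_rot": [-0.097,-0.07,0.28],"xyz": [-0.713,-0.14,-0.108],"hand": 1},{"delta_rot": [-0.097,-0.07,0.28],"xyz": [-0.713,-0.14,-0.108],"hand": 1},{"delta_rot": [-0.097,-0.07,0.28],"xyz": [-0.713,-0.14,-0.108],"hand": 1},{"delta_rot": [-0.097,-0.07,0.28],"xyz": [-0.713,-0.14,-0.108],"hand": 1},{"delta_rot": [-0.097,-0.07,0.28],"xyz": [-0.713,-0.14,-0.108],"hand": 1},{"delta_rot": [-0.097,-0.07,0.28],"xyz": [-0.713,-0.14,-0.108],"hand": 1},{"delta_rot": [0,0,0],"xyz": [0,0,0],"hand": 1}]'

```text
time_s: 3.1
tcp_pos: [503.5, -55.6, 349.8]
eef_rot: [0.683, 0.691, 0.164, 0.169]
wrist_force: [-0.2, 1.0, -0.2]
grip_width: 88.3
grip_force: 0.0
```

```bash
python3 - <<'E'
from h import *
plan(T(Rt(0),bar-14*a+90*a),1)
plan(T(Rt(0),bar-14*a),8)
from workcell import sense; print(sense()["joints"])
E
```

```text
row x1: rot [-0.114 -0.03   0.227] xyz [-0.597 -0.258 -0.119]
[503. -56. 350.] [502. -59. 350.] [500. -63. 350.] [498. -66. 350.] [497. -70. 350.] [495. -73. 350.] 
row x8: rot [-0.014 -0.004  0.028] xyz [-0.075 -0.03   0.36 ]
[503. -56. 350.] [510. -59. 334.] [517. -63. 318.] [524. -67. 302.] [530. -70. 286.] [537. -74. 270.] 
[ 1.91702585e-03  2.23780116e-01  2.69113795e-02  2.18643192e+00
 -5.64222844e-02  2.56951989e-01  8.98600348e-02]
```

Call:
apply_moves --deltas '[{"delta_rot": [-0.057,-0.015,0.113],"xyz": [-0.3,-0.13,-0.06],"hand": 0.2},{"delta_rot": [-0.057,-0.015,0.113],"xyz": [-0.3,-0.13,-0.06],"hand": 0.2},{"delta_rot": [0,0,0],"xyz": [0,0,0.4],"hand": 0.2},{"delta_rot": [0,0,0],"xyz": [0,0,0.4],"hand": 0.2},{"delta_rot": [0,0,0],"xyz": [0,0,0.4],"hand": 0.2},{"delta_rot": [0,0,0],"xyz": [0,0,0.3],"hand": 0.2},{"delta_rot": [0,0,0],"xyz": [0,0,0],"hand": 0.2},{"delta_rot": [0,0,0],"xyz": [0,0,0],"hand": 0.2}]'

```text
time_s: 3.77
tcp_pos: [518.0, -68.1, 309.4]
eef_rot: [0.688, 0.684, 0.171, 0.171]
wrist_force: [0.0, -0.4, 0.9]
grip_width: 53.0
grip_force: 0.0
```

```bash
python3 - <<'E'
from h import *
plan(T(Rt(0),bar-14*a),5)
from workcell import viewer
f=viewer.get_image("side")["frame"][150:250,280:400];g=viewer.get_image("top")["frame"][170:270,280:400]
cv2.imwrite("pics/p1.png",np.vstack([cv2.resize(x,(360,300),interpolation=cv2.INTER_CUBIC) for x in(f,g)]))
E
```

```text
row x5: rot [-0.002 -0.01   0.015] xyz [-0.039 -0.01   0.292]
[518. -68. 309.] [522. -69. 302.] [526. -70. 294.] [530. -72. 286.] [533. -73. 278.] [537. -74. 270.]
```

View pics/p1.png

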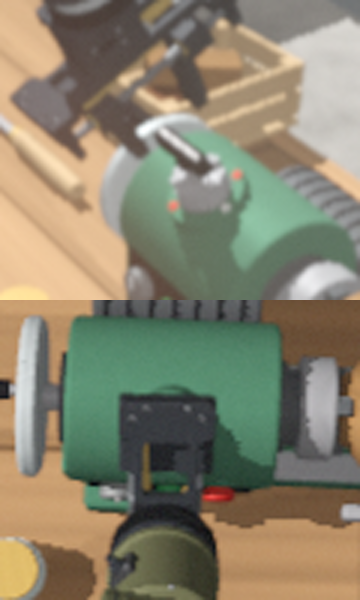

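```bash
python3 - <<'E'
from h import *
S=cur()
f=lambda p:np.round((proj("side",p)-[280,150])*3)
print("tip+-",f(S[:3,3]+S[:3,1]*26),f(S[:3,3]-S[:3,1]*26),f(S[:3,3]),"bar",f(bar),f(bar+10*a),f(bar+10*a+29*yy),f(bar+10*a-29*yy))
E
```

```text
tip+- [189. 105.] [143. 145.] [166. 125.] bar [181. 152.] [176. 145.] [157. 130.] [196. 160.]
```

Call:
apply_moves --deltas '[{"delta_rot": [0,-0.01,0.015],"xyz": [-0.05,0,0.37],"hand": 0.2},{"delta_rot": [0,-0.01,0.015],"xyz": [-0.05,0,0.37],"hand": 0.2},{"delta_rot": [0,-0.01,0.015],"xyz": [-0.05,0,0.37],"hand": 0.2},{"delta_rot": [0,-0.01,0.015],"xyz": [-0.04,0,0.36],"hand": 0.2},{"delta_rot": [0,0,0],"xyz": [0,0,0],"hand": -0.3},{"delta_rot": [0,0,0],"xyz": [0,0,0],"hand": -0.5},{"delta_rot": [0,0,0],"xyz": [0,0,0],"hand": -0.8},{"delta_rot": [0,0,0],"xyz": [0,0,0],"hand": -1},{"delta_rot": [0,0,0],"xyz": [0,0,0],"hand": -1}]' --force 8

```text
time_s: 4.62
tcp_pos: [538.8, -74.7, 275.4]
eef_rot: [0.692, 0.682, 0.166, 0.168]
wrist_force: [-7.3, 0.5, 0.2]
grip_width: 21.3
grip_force: 3.1
```

```bash
cat >st.py <<'E'
from h import *
from workcell import sense
s=sense(); S=cur(); d=S[:3,3]-bar
print("t",s["time_s"],"rel e,y,a",np.round([d@e,d@yy,d@a],1),"F e,y,a",np.round([s["wrist_force"]@v for v in(e,yy,a)],1),"M",np.round(s["moment"],2),"w",s["grip_width"],s["grip_force"])
ty=S[:3,1]; print("turn deg",np.degrees(np.arctan2(ty@yy,ty@e)),"tilt err",S[:3,2]@-a)
E
python3 st.py
```

```text
t 4.6167 rel e,y,a [  4.   -0.6 -10.1] F e,y,a [-6.4  0.4  3.6] M [-0.09  1.8  -0.02] w 21.328798824462446 3.0548810586333275
turn deg 0.09327876007132052 tilt err 0.999921938441957
```

Call:
apply_moves --deltas '[{"delta_rot": [0,0,0],"xyz": [0,-0.04,0],"hand": -1},{"delta_rot": [0,0,0],"xyz": [0,-0.04,0],"hand": -1},{"delta_rot": [0,0,0],"xyz": [0,0,0],"hand": -1}]'

```text
time_s: 4.87
tcp_pos: [536.3, -74.7, 274.2]
eef_rot: [0.692, 0.683, 0.165, 0.166]
wrist_force: [-5.5, 0.5, -4.5]
grip_width: 15.8
grip_force: 8.0
```

```bash
python3 st.py
```

```text
t 4.8667 rel e,y,a [ 1.2 -0.6 -9.9] F e,y,a [-7.   0.4 -1.4] M [-0.07  1.85  0.12] w 15.846300897689892 7.999888518825173
turn deg 0.09115508830782017 tilt err 0.9998666523197751
```

Call:
apply_moves --deltas '[{"delta_rot": [0,0,0],"xyz": [0,-0.04,0],"hand": -1},{"delta_rot": [0,0,0],"xyz": [0,0,0],"hand": -1},{"delta_rot": [0,0,0],"xyz": [0,0,0],"hand": -1}]' --force 30

```text
time_s: 5.12
tcp_pos: [536.3, -74.7, 274.3]
eef_rot: [0.692, 0.683, 0.165, 0.166]
wrist_force: [-4.7, -0.0, -9.1]
grip_width: 15.7
grip_force: 30.0
```

```bash
python3 st.py
```

```text
t 5.1167 rel e,y,a [ 1.2 -0.6 -9.8] F e,y,a [-8.4 -0.1 -5.8] M [0.05 2.22 0.01] w 15.69659123838383 29.99886968813371
turn deg 0.0909154977521787 tilt err 0.9998741217467023
```

Call:
apply_moves --deltas '[{"delta_rot": [0,0,0],"xyz": [0,0,-0.07],"hand": -1},{"delta_rot": [0,0,0],"xyz": [0,0,-0.07],"hand": -1},{"delta_rot": [0,0,0],"xyz": [0,0,-0.07],"hand": -1},{"delta_rot": [0,0,0],"xyz": [0,0,-0.03],"hand": -1},{"delta_rot": [0,0,0],"xyz": [0,0,0],"hand": -1},{"delta_rot": [0,0,0],"xyz": [0,0,0],"hand": -1}]'

```text
time_s: 5.62
tcp_pos: [533.0, -74.6, 280.9]
eef_rot: [0.692, 0.683, 0.165, 0.166]
wrist_force: [-4.4, 1.1, -18.3]
grip_width: 15.5
grip_force: 30.0
```

```bash
python3 st.py
```

```text
t 5.6167 rel e,y,a [ 1.4 -0.6 -2.5] F e,y,a [-12.5   1.1 -14.1] M [0.11 3.18 0.1 ] w 15.534462054056615 29.997800790297333
turn deg 0.102441955710238 tilt err 0.999878032088241
```

Call:
apply_moves --deltas '[{"delta_rot": [0,0,0],"xyz": [0,-0.07,0],"hand": -1},{"delta_rot": [0,0,0],"xyz": [0,0,0],"hand": -1}]'

```text
time_s: 5.78
tcp_pos: [532.9, -74.6, 280.9]
eef_rot: [0.692, 0.682, 0.167, 0.168]
wrist_force: [-3.4, 1.5, -18.6]
grip_width: 15.8
grip_force: 30.0
```

```bash
python3 st.py
```

```text
t 5.7833 rel e,y,a [ 1.3 -0.6 -2.4] F e,y,a [-11.8   1.4 -14.8] M [0.13 2.83 0.08] w 15.761124991653881 29.99777193123009
turn deg 0.11063923967013307 tilt err 0.9999346444034554
```

Call:
apply_moves --deltas '[{"delta_rot": [0,0,-0.7],"xyz": [0,0,0],"hand": -1},{"delta_rot": [0,0,-0.7],"xyz": [0,0,0],"hand": -1},{"delta_rot": [0,0,-0.7],"xyz": [0,0,0],"hand": -1},{"delta_rot": [0,0,-0.7],"xyz": [0,0,0],"hand": -1},{"delta_rot": [0,0,-0.7],"xyz": [0,0,0],"hand": -1}]'

```text
time_s: 6.2
tcp_pos: [533.9, -74.4, 281.6]
eef_rot: [0.532, 0.813, 0.128, 0.2]
wrist_force: [-1.4, 1.5, -17.3]
grip_width: 15.7
grip_force: 30.0
```

```bash
python3 st.py
```

```text
t 6.2 rel e,y,a [ 2.5 -0.4 -2.3] F e,y,a [ -9.4   1.5 -14.7] M [0.32 2.58 0.16] w 15.714993913120496 29.99785923399031
turn deg 24.4248228257684 tilt err 0.9999539065168019
```

Call:
apply_moves --deltas '[{"delta_rot": [0,0,-0.74],"xyz": [0,0,0],"hand": -1},{"delta_rot": [0,0,-0.74],"xyz": [0,0,0],"hand": -1},{"delta_rot": [0,0,-0.74],"xyz": [0,0,0],"hand": -1},{"delta_rot": [0,0,-0.74],"xyz": [0,0,0],"hand": -1},{"delta_rot": [0,0,-0.74],"xyz": [0,0,0],"hand": -1},{"delta_rot": [0,0,-0.74],"xyz": [0,0,0],"hand": -1},{"delta_rot": [0,0,-0.74],"xyz": [0,0,0],"hand": -1},{"delta_rot": [0,0,-0.74],"xyz": [0,0,0],"hand": -1},{"delta_rot": [0,0,-0.74],"xyz": [0,0,0],"hand": -1},{"delta_rot": [0,0,0],"xyz": [0,0,0],"hand": -1}]'

```text
time_s: 7.03
tcp_pos: [535.3, -72.8, 282.3]
eef_rot: [0.173, 0.955, 0.042, 0.235]
wrist_force: [0.4, 5.4, -17.4]
grip_width: 15.6
grip_force: 30.0
```

```bash
python3 st.py; python3 - <<'E'
from workcell import viewer
import cv2,numpy as np
cv2.imwrite("pics/s1.png",viewer.get_image("side")["frame"])
E
```

```text
t 7.0333 rel e,y,a [ 4.1  1.2 -2.3] F e,y,a [ -7.9   5.4 -15.5] M [0.77 2.16 0.46] w 15.555861201875894 29.99573045410216
turn deg 70.26260088692638 tilt err 0.9999670744214627
```

Call:
apply_moves --deltas '[{"delta_rot": [0,0,0],"xyz": [0,0,0.1],"hand": -1},{"delta_rot": [0,0,0],"xyz": [0,0,0.1],"hand": -1},{"delta_rot": [0,0,0],"xyz": [0,0,0.1],"hand": -1},{"delta_rot": [0,0,0],"xyz": [0,0,0],"hand": -1},{"delta_rot": [0,0,0],"xyz": [0,0,0],"hand": -1}]'

```text
time_s: 7.5
tcp_pos: [539.3, -73.0, 274.6]
eef_rot: [0.175, 0.955, 0.042, 0.235]
wrist_force: [-1.2, 6.4, -14.6]
grip_width: 15.9
grip_force: 30.0
```

```bash
python3 st.py
```

```text
t 7.5 rel e,y,a [  4.    1.2 -11. ] F e,y,a [ -8.    6.4 -12.3] M [0.89 2.12 0.44] w 15.885996548827237 29.997362550348043
turn deg 70.01864053360035 tilt err 0.9999567532973992
```

Call:
apply_moves --deltas '[{"delta_rot": [0,0,0],"xyz": [0,0,0.06],"hand": -1},{"delta_rot": [0,0,0],"xyz": [0,0,0.05],"hand": -1},{"delta_rot": [0,0,0],"xyz": [0,0,0],"hand": -1},{"delta_rot": [0,0,0],"xyz": [0,0,0],"hand": -1}]'

```text
time_s: 7.83
tcp_pos: [540.6, -73.0, 272.3]
eef_rot: [0.176, 0.955, 0.042, 0.235]
wrist_force: [-4.6, 6.0, -9.2]
grip_width: 16.0
grip_force: 30.0
```

```bash
python3 st.py
```

```text
t 7.8333 rel e,y,a [  4.1   1.1 -13.6] F e,y,a [-8.4  6.  -5.9] M [0.94 2.23 0.48] w 15.96055921376576 29.998302622698247
turn deg 70.00998058910766 tilt err 0.9999623080949203
```

Call:
apply_moves --deltas '[{"delta_rot": [0,0,0],"xyz": [0,0,0],"hand": 0.2},{"delta_rot": [0,0,0],"xyz": [0,0,0],"hand": 0.2},{"delta_rot": [0,0,0],"xyz": [0,0,0],"hand": 0.2},{"delta_rot": [0,0,0],"xyz": [0,0,-0.3],"hand": 0.2},{"delta_rot": [0,0,0],"xyz": [0,0,-0.5],"hand": 0.2},{"delta_rot": [0,0,0],"xyz": [0,0,-0.6],"hand": 0.2},{"delta_rot": [0,0,0],"xyz": [0,0,-0.6],"hand": 0.2},{"delta_rot": [0,0,0],"xyz": [0,0,0],"hand": 0.2}]'

```text
time_s: 8.5
tcp_pos: [514.7, -74.7, 329.2]
eef_rot: [0.177, 0.954, 0.042, 0.239]
wrist_force: [0.1, -0.3, 0.6]
grip_width: 52.5
grip_force: 0.0
```

```bash
python3 st.py; cat >>h.py <<'E'
ex=cz@[1.,0,0]; Rd=np.c_[np.cross(ex,[0,0,-1]),ex,[0,0,-1.]]
grip=np.array([594.6,88.2,219])
E
python3 - <<'E'
from h import *
plan(T(Rd,grip+6*yy+[0,0,75]),14)
from workcell import viewer
f=viewer.get_image("side")["frame"][150:250,280:400]
cv2.imwrite("pics/p2.png",cv2.resize(f,(720,600),interpolation=cv2.INTER_CUBIC))
E
```

```text
t 8.5 rel e,y,a [ 7.9 -1.  48.8] F e,y,a [ 0.4 -0.3  0.5] M [-0.    0.46 -0.01] w 52.52882072036793 0.0
turn deg 69.83100625477816 tilt err 0.9999922526575235
row x14: rot [0.256 0.176 0.711] xyz [0.261 0.389 0.085]
[515. -75. 329.] [515. -36. 320.] [523.   2. 313.] [540.  38. 306.] [564.  69. 301.] [595.  94. 294.]
```

View pics/p2.png

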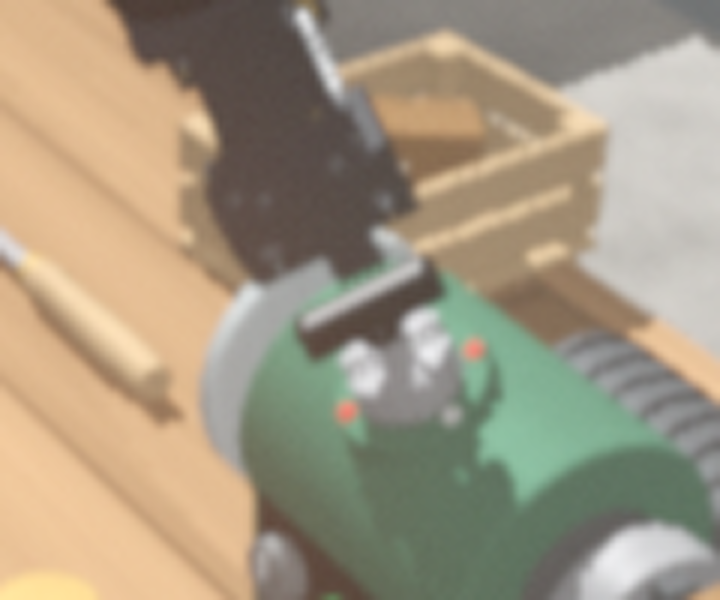

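Call:
apply_moves --deltas '[{"delta_rot": [0.256,0.176,0.711],"xyz": [0.261,0.389,0.085],"hand": 0.1},{"delta_rot": [0.256,0.176,0.711],"xyz": [0.261,0.389,0.085],"hand": 0.1},{"delta_rot": [0.256,0.176,0.711],"xyz": [0.261,0.389,0.085],"hand": 0.1},{"delta_rot": [0.256,0.176,0.711],"xyz": [0.261,0.389,0.085],"hand": 0.1},{"delta_rot": [0.256,0.176,0.711],"xyz": [0.261,0.389,0.085],"hand": 0.1},{"delta_rot": [0.256,0.176,0.711],"xyz": [0.261,0.389,0.085],"hand": 0.1},{"delta_rot": [0.256,0.176,0.711],"xyz": [0.261,0.389,0.085],"hand": 0.1},{"delta_rot": [0.256,0.176,0.711],"xyz": [0.261,0.389,0.085],"hand": 0.1},{"delta_rot": [0.256,0.176,0.711],"xyz": [0.261,0.389,0.085],"hand": 0.1},{"delta_rot": [0.256,0.176,0.711],"xyz": [0.261,0.389,0.085],"hand": 0.1},{"delta_rot": [0.256,0.176,0.711],"xyz": [0.261,0.389,0.085],"hand": 0.1},{"delta_rot": [0.256,0.176,0.711],"xyz": [0.261,0.389,0.085],"hand": 0.1}]'

```text
time_s: 9.55
tcp_pos: [565.0, 80.6, 291.6]
eef_rot: [0.651, 0.758, 0.003, 0.033]
wrist_force: [0.2, 0.1, 1.1]
grip_width: 48.7
grip_force: 0.0
```

Call:
apply_moves --deltas '[{"delta_rot": [0.256,0.176,0.711],"xyz": [0.261,0.389,0.085],"hand": 0.1},{"delta_rot": [0.256,0.176,0.711],"xyz": [0.261,0.389,0.085],"hand": 0.1},{"delta_rot": [0,0,0],"xyz": [0,0,0],"hand": 0.1},{"delta_rot": [0,0,0],"xyz": [0,0,0],"hand": 0.1}]'

```text
time_s: 9.88
tcp_pos: [585.7, 97.2, 285.9]
eef_rot: [0.712, 0.702, -0.005, -0.002]
wrist_force: [-0.2, -0.0, -0.5]
grip_width: 48.4
grip_force: 0.0
```

```bash
python3 - <<'E'
from h import *
plan(T(Rd,grip+6*yy+[0,0,50]),2)
plan(T(Rd,grip+6*yy+[0,0,-13]),8)
E
```

```text
row x2: rot [-0.041  0.013  0.006] xyz [-0.047  0.153  0.282]
[586.  97. 286.] [587.  97. 283.] [589.  96. 279.] [591.  95. 276.] [593.  95. 272.] [595.  94. 269.] 
row x8: rot [-0.01   0.003  0.002] xyz [-0.011  0.039  0.333]
[586.  97. 286.] [587.  97. 270.] [589.  96. 254.] [591.  95. 238.] [593.  95. 222.] [595.  94. 206.]
```

Call:
apply_moves --deltas '[{"delta_rot": [-0.041,0.013,0.006],"xyz": [-0.047,0.153,0.28],"hand": 0.1},{"delta_rot": [-0.041,0.013,0.006],"xyz": [-0.047,0.153,0.28],"hand": 0.1},{"delta_rot": [0,0,0],"xyz": [0,0,0.4],"hand": 0.1},{"delta_rot": [0,0,0],"xyz": [0,0,0.4],"hand": 0.1},{"delta_rot": [0,0,0],"xyz": [0,0,0.4],"hand": 0.1},{"delta_rot": [0,0,0],"xyz": [0,0,0.4],"hand": 0.1},{"delta_rot": [0,0,0],"xyz": [0,0,0.4],"hand": 0.1},{"delta_rot": [0,0,0],"xyz": [0,0,0.1],"hand": -0.3},{"delta_rot": [0,0,0],"xyz": [0,0,0],"hand": -0.4},{"delta_rot": [0,0,0],"xyz": [0,0,0],"hand": -0.5}]' --force 5

```text
time_s: 10.72
tcp_pos: [592.7, 93.9, 207.1]
eef_rot: [0.713, 0.701, -0.001, -0.001]
wrist_force: [0.6, -0.0, -0.9]
grip_width: 30.6
grip_force: 0.0
```

```bash
python3 - <<'E'
from h import *
plan(T(Rd,grip+6*yy+[0,0,-13]),1)
E
```

```text
row x1: rot [-0.023 -0.01  -0.006] xyz [0.01  0.067 0.035]
[593.  94. 207.] [593.  94. 207.] [593.  94. 207.] [594.  94. 206.] [594.  94. 206.] [595.  94. 206.]
```

Call:
apply_moves --deltas '[{"delta_rot": [-0.02,0,0],"xyz": [0,0.05,0],"hand": -0.6},{"delta_rot": [0,0,0],"xyz": [0,0,0],"hand": -0.7},{"delta_rot": [0,0,0],"xyz": [0,0,0],"hand": -0.8},{"delta_rot": [0,0,0],"xyz": [0,0,0],"hand": -1},{"delta_rot": [0,0,0],"xyz": [0,0,0],"hand": -1}]' --force 5

```text
time_s: 11.13
tcp_pos: [594.8, 94.2, 207.6]
eef_rot: [0.713, 0.701, 0.001, -0.0]
wrist_force: [0.7, -0.5, 3.2]
grip_width: 17.8
grip_force: 5.0
```

```bash
cat >sg.py <<'E'
from h import *
from workcell import sense
s=sense(); d=s["tcp_pos"]-[595.6,94,165-13]; F=s["wrist_force"]
th=np.arctan2(d[0],d[2]); t=np.array([np.cos(th),0,-np.sin(th)])
print("t",round(s["time_s"],2),"th",round(np.degrees(th),1),"r",round(np.hypot(d[0],d[2]),1),"F",np.round(F,1),"tang",round(F@t,1),"w",round(s["grip_width"],1),s["grip_force"])
E
python3 sg.py
```

```text
t 11.13 th -0.8 r 55.6 F [ 0.7 -0.5  3.2] tang 0.8 w 17.8 4.998343884944916
```

Call:
apply_moves --deltas '[{"delta_rot": [0,0,0],"xyz": [0,0.031,0.0],"hand": -1},{"delta_rot": [0,0,0],"xyz": [0,0.031,0.001],"hand": -1},{"delta_rot": [0,0,0],"xyz": [0,0.031,0.001],"hand": -1},{"delta_rot": [0,0,0],"xyz": [0,0.031,0.002],"hand": -1},{"delta_rot": [0,0,0],"xyz": [0,0,0],"hand": -1}]'

```text
time_s: 11.55
tcp_pos: [595.3, 94.2, 205.9]
eef_rot: [0.713, 0.701, -0.002, -0.003]
wrist_force: [-5.6, -0.2, 2.7]
grip_width: 17.7
grip_force: 5.0
```

```bash
python3 sg.py
```

```text
t 11.55 th -0.4 r 53.9 F [-5.6 -0.2  2.7] tang -5.5 w 17.7 5.00047042965889
```

Call:
apply_moves --deltas '[{"delta_rot": [0,0,0],"xyz": [0,0.031,0.003],"hand": -1},{"delta_rot": [0,0,0],"xyz": [0,0.031,0.003],"hand": -1},{"delta_rot": [0,0,0],"xyz": [0,0.031,0.003],"hand": -1},{"delta_rot": [0,0,0],"xyz": [0,0.031,0.004],"hand": -1},{"delta_rot": [0,0,0],"xyz": [0,0,0],"hand": -1}]'

```text
time_s: 11.97
tcp_pos: [597.6, 94.2, 204.8]
eef_rot: [0.713, 0.701, -0.003, -0.004]
wrist_force: [-7.4, 0.1, 1.4]
grip_width: 17.9
grip_force: 5.0
```

```bash
python3 sg.py
```

```text
t 11.97 th 2.1 r 52.8 F [-7.4  0.1  1.4] tang -7.4 w 17.9 4.999944604933262
```

Call:
apply_moves --deltas '[{"delta_rot": [0,0,0],"xyz": [0,0.031,0.003],"hand": -1},{"delta_rot": [0,0,0],"xyz": [0,0.031,0.003],"hand": -1},{"delta_rot": [0,0,0],"xyz": [0,0.031,0.003],"hand": -1},{"delta_rot": [0,0,0],"xyz": [0,0.031,0.004],"hand": -1},{"delta_rot": [0,0,0],"xyz": [0,0,0],"hand": -1}]'

```text
time_s: 12.38
tcp_pos: [600.8, 94.1, 204.1]
eef_rot: [0.713, 0.702, -0.004, -0.004]
wrist_force: [-7.6, -0.4, 1.0]
grip_width: 17.9
grip_force: 5.0
```

```bash
python3 sg.py
```

```text
t 12.38 th 5.7 r 52.4 F [-7.6 -0.4  1. ] tang -7.6 w 17.9 4.999908228346612
```

Call:
apply_moves --deltas '[{"delta_rot": [0,0,0],"xyz": [0,0.031,0.004],"hand": -1},{"delta_rot": [0,0,0],"xyz": [0,0.031,0.004],"hand": -1},{"delta_rot": [0,0,0],"xyz": [0,0.031,0.005],"hand": -1},{"delta_rot": [0,0,0],"xyz": [0,0.031,0.005],"hand": -1},{"delta_rot": [0,0,0],"xyz": [0,0,0],"hand": -1}]'

```text
time_s: 12.8
tcp_pos: [603.6, 94.0, 203.2]
eef_rot: [0.713, 0.702, -0.005, -0.005]
wrist_force: [-9.4, 0.8, 0.4]
grip_width: 18.4
grip_force: 5.0
```

```bash
python3 sg.py
```

```text
t 12.8 th 8.9 r 51.8 F [-9.4  0.8  0.4] tang -9.3 w 18.4 4.997976534068584
```

Call:
apply_moves --deltas '[{"delta_rot": [0,0,0],"xyz": [0,0.031,0.005],"hand": -1},{"delta_rot": [0,0,0],"xyz": [0,0.031,0.005],"hand": -1},{"delta_rot": [0,0,0],"xyz": [0,0.031,0.005],"hand": -1},{"delta_rot": [0,0,0],"xyz": [0,0.031,0.006],"hand": -1},{"delta_rot": [0,0,0],"xyz": [0,0,0],"hand": -1}]'

```text
time_s: 13.22
tcp_pos: [607.3, 93.9, 202.5]
eef_rot: [0.713, 0.702, -0.005, -0.005]
wrist_force: [-10.3, 0.9, 0.3]
grip_width: 25.9
grip_force: 5.0
```

```bash
python3 sg.py
```

```text
t 13.22 th 13.0 r 51.9 F [-10.3   0.9   0.3] tang -10.1 w 25.9 5.00024288892746
```

Call:
apply_moves --deltas '[{"delta_rot": [0,0,0],"xyz": [0,0.031,0.007],"hand": -1},{"delta_rot": [0,0,0],"xyz": [0,0.031,0.007],"hand": -1},{"delta_rot": [0,0,0],"xyz": [0,0.03,0.007],"hand": -1},{"delta_rot": [0,0,0],"xyz": [0,0.03,0.008],"hand": -1},{"delta_rot": [0,0,0],"xyz": [0,0,0],"hand": -1}]'

```text
time_s: 13.63
tcp_pos: [610.9, 93.9, 201.5]
eef_rot: [0.713, 0.702, -0.005, -0.005]
wrist_force: [-10.3, -0.3, 0.1]
grip_width: 32.9
grip_force: 5.0
```

```bash
python3 sg.py
```

```text
t 13.63 th 17.1 r 51.8 F [-10.3  -0.3   0.1] tang -9.9 w 32.9 5.001023970544338
```

```bash
python3 - <<'E'
from h import *
from workcell import viewer
f=viewer.get_image("side")["frame"][150:250,280:400]
cv2.imwrite("pics/p3.png",cv2.resize(f,(720,600),interpolation=cv2.INTER_CUBIC))
E
```

```text
(no output)
```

View pics/p3.png

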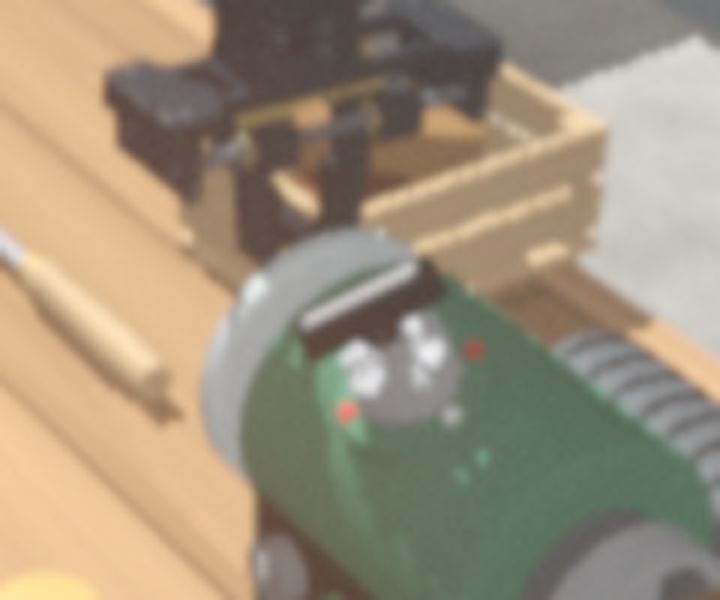

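Bar still at (305–420, 330–265): pin not dropped; the 5 N grip merely gave way. Back off, grip harder (still a natural force limiter), continue.

Call:
apply_moves --deltas '[{"delta_rot": [0,0,0],"xyz": [0,-0.1,0],"hand": -1},{"delta_rot": [0,0,0],"xyz": [0,-0.1,0],"hand": -1},{"delta_rot": [0,0,0],"xyz": [0,0,-0.03],"hand": -1}]'

```text
time_s: 13.93
tcp_pos: [603.8, 94.0, 202.1]
eef_rot: [0.712, 0.702, -0.006, -0.005]
wrist_force: [-9.9, 0.0, -0.8]
grip_width: 18.6
grip_force: 5.0
```

```bash
python3 sg.py
```

```text
t 13.93 th 9.3 r 50.8 F [-9.9  0.  -0.8] tang -9.6 w 18.6 5.010702833533287
```

Call:
apply_moves --deltas '[{"delta_rot": [0,0,0],"xyz": [0,0,0],"hand": -1},{"delta_rot": [0,0,0],"xyz": [0,0,0],"hand": -1}]' --force 10

```text
time_s: 14.1
tcp_pos: [604.5, 94.0, 202.1]
eef_rot: [0.713, 0.702, -0.005, -0.005]
wrist_force: [-8.0, 0.4, -3.0]
grip_width: 17.7
grip_force: 10.0
```

```bash
python3 sg.py
```

```text
t 14.1 th 10.1 r 50.9 F [-8.   0.4 -3. ] tang -7.4 w 17.7 9.986365735530853
```

Call:
apply_moves --deltas '[{"delta_rot": [0,0,0],"xyz": [0,0.031,-0.01],"hand": -1},{"delta_rot": [0,0,0],"xyz": [0,0.031,0],"hand": -1},{"delta_rot": [0,0,0],"xyz": [0,0.031,0],"hand": -1},{"delta_rot": [0,0,0],"xyz": [0,0.031,0],"hand": -1},{"delta_rot": [0,0,0],"xyz": [0,0,0],"hand": -1}]'

```text
time_s: 14.52
tcp_pos: [607.0, 93.9, 201.8]
eef_rot: [0.712, 0.702, -0.006, -0.006]
wrist_force: [-10.8, 1.3, -2.1]
grip_width: 17.6
grip_force: 10.0
```

```bash
python3 sg.py
```

```text
t 14.52 th 12.9 r 51.1 F [-10.8   1.3  -2.1] tang -10.0 w 17.6 9.986924920231104
```

Call:
apply_moves --deltas '[{"delta_rot": [0,0,0],"xyz": [0,0.031,0.005],"hand": -1},{"delta_rot": [0,0,0],"xyz": [0,0.031,0.006],"hand": -1},{"delta_rot": [0,0,0],"xyz": [0,0.031,0.006],"hand": -1},{"delta_rot": [0,0,0],"xyz": [0,0.031,0.006],"hand": -1},{"delta_rot": [0,0,0],"xyz": [0,0,0],"hand": -1}]'

```text
time_s: 14.93
tcp_pos: [613.3, 93.8, 200.8]
eef_rot: [0.713, 0.702, -0.004, -0.004]
wrist_force: [-2.6, 1.3, -14.7]
grip_width: 17.3
grip_force: 9.9
```

```bash
python3 sg.py
```

```text
t 14.93 th 19.9 r 51.9 F [ -2.6   1.3 -14.7] tang 2.6 w 17.3 9.91475936025381
```

```bash
python3 - <<'E'
from h import *
from workcell import viewer
f=viewer.get_image("side")["frame"][150:250,280:400]
cv2.imwrite("pics/p4.png",cv2.resize(f,(720,600),interpolation=cv2.INTER_CUBIC))
E
```

```text
(no output)
```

View pics/p4.png

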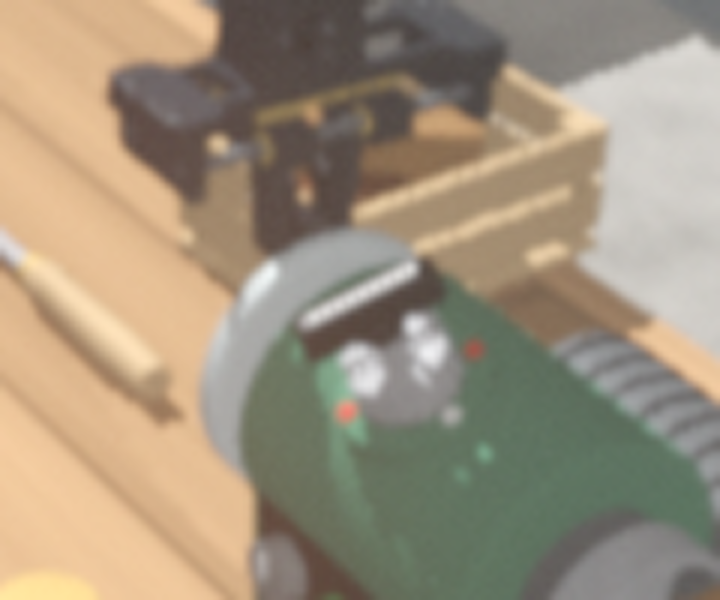

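Bar unchanged at (305–420, 330–265); not dropped yet. I'll track the bar numerically from here.

```bash
cat >trk.py <<'E'
from h import *
from workcell import viewer
import sys
f=viewer.get_image("side")["frame"][150:250,280:400]
g=cv2.resize(f,(720,600),interpolation=cv2.INTER_CUBIC)
t=cv2.imread("pics/p4.png")[260:350,295:445]
r=cv2.matchTemplate(g[230:400,265:475],t,cv2.TM_CCOEFF_NORMED); m=cv2.minMaxLoc(r)
print("bar shift",m[3][0]-30,m[3][1]-30,round(m[1],3),"home expects",np.round((proj("side",bar-12*a)-proj("side",bar-4*a))*6,1))
E
python3 trk.py; python3 sg.py
```

```text
bar shift 1 0 0.989 home expects [ 6.6 11.7]
t 15.03 th 21.4 r 52.8 F [ -1.6   0.6 -14.7] tang 3.9 w 17.7 9.948859456926584
```

Call:
apply_moves --deltas '[{"delta_rot": [0,0,0],"xyz": [0,0,0.03],"hand": -1},{"delta_rot": [0,0,0],"xyz": [0,0.03,0.04],"hand": -1},{"delta_rot": [0,0,0],"xyz": [0,0.03,0.02],"hand": -1},{"delta_rot": [0,0,0],"xyz": [0,0.03,0.015],"hand": -1},{"delta_rot": [0,0,0],"xyz": [0,0,0],"hand": -1}]'

```text
time_s: 15.45
tcp_pos: [618.6, 93.6, 200.6]
eef_rot: [0.713, 0.701, -0.002, -0.002]
wrist_force: [-5.2, 0.1, -10.8]
grip_width: 17.4
grip_force: 10.0
```

```bash
python3 sg.py; python3 trk.py
```

```text
t 15.45 th 25.3 r 53.8 F [ -5.2   0.1 -10.8] tang -0.0 w 17.4 10.006972785922699
bar shift 9 10 0.918 home expects [ 6.6 11.7]
```

The bar has moved by (9,10) px against (6.6,11.7) expected: the pin has dropped. Let go and withdraw upwards.

Call:
apply_moves --deltas '[{"delta_rot": [0,0,0],"xyz": [0,0,0],"hand": -0.2},{"delta_rot": [0,0,0],"xyz": [0,0,0],"hand": 0},{"delta_rot": [0,0,0],"xyz": [0,0,0],"hand": 0.1},{"delta_rot": [0,0,0],"xyz": [0,0,0],"hand": 0.1}]'

```text
time_s: 15.83
tcp_pos: [623.0, 93.9, 203.4]
eef_rot: [0.713, 0.701, 0.003, 0.001]
wrist_force: [-0.1, 0.2, -0.1]
grip_width: 42.3
grip_force: 0.0
```

```bash
python3 sg.py; python3 trk.py
```

```text
t 15.83 th 28.1 r 58.2 F [-0.1  0.2 -0.1] tang -0.1 w 42.3 0.0
bar shift 9 10 0.919 home expects [ 6.6 11.7]
```

Call:
apply_moves --deltas '[{"delta_rot": [0,0,0],"xyz": [0,-0.05,-0.3],"hand": 0.1},{"delta_rot": [0,0,0],"xyz": [0,0,-0.5],"hand": 0.1},{"delta_rot": [0,0,0],"xyz": [0,0,-0.7],"hand": 0.1},{"delta_rot": [0,0,0],"xyz": [0,0,-0.7],"hand": 0.1},{"delta_rot": [0,0,0],"xyz": [0,0,-0.7],"hand": 0.1},{"delta_rot": [0,0,0],"xyz": [0,0,-0.5],"hand": 0.1},{"delta_rot": [0,0,0],"xyz": [0,0,0],"hand": 0.1},{"delta_rot": [0,0,0],"xyz": [0,0,0],"hand": 0.1},{"delta_rot": [0,0,0],"xyz": [0,0,0],"hand": 0.1}]'

```text
time_s: 16.63
tcp_pos: [618.6, 93.5, 302.7]
eef_rot: [0.713, 0.701, -0.0, -0.001]
wrist_force: [0.2, 0.0, 0.1]
grip_width: 48.1
grip_force: 0.0
```

```bash
python3 trk.py; python3 - <<'E'
from h import *
from workcell import viewer
f=viewer.get_image("side")["frame"][150:250,280:400]
cv2.imwrite("pics/p5.png",cv2.resize(f,(720,600),interpolation=cv2.INTER_CUBIC))
E
```

```text
bar shift 8 11 0.861 home expects [ 6.6 11.7]
```

View pics/p5.png

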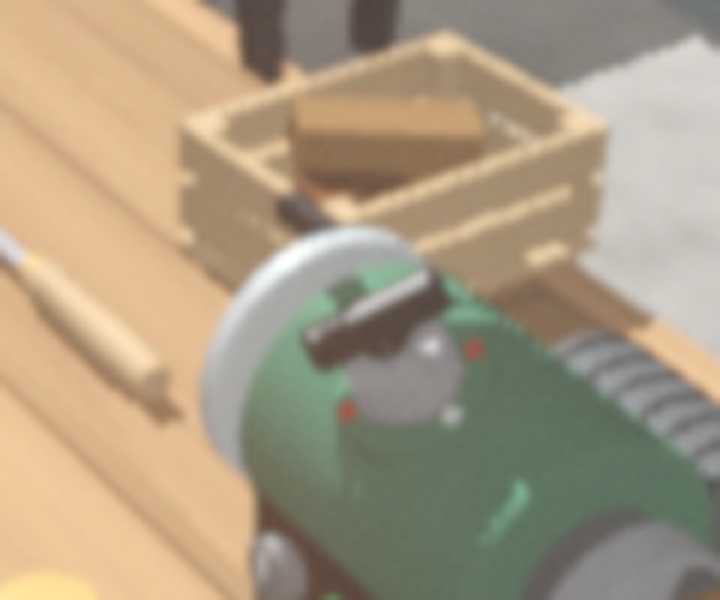

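The bar now sits lower, with ends at about (310,345) and (440,285). It is in line with the red dots at (347,411) and (475,350), and the gripper is clear of everything.

```bash
python3 -c "
from workcell import ticket
print(ticket.job_done())"
```

```text
the job is handed in; nothing more can be done
None
```

The job is handed in, with no verdict returned: the last pictures show the T-handle in line with the red dots and sunk by about the 8 mm expected when the pin drops home, with the gripper clear of everything, at about 17 s of the 48 s allowed.

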